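Pulse-test the washed seed mill

ROBOT

A 7-joint arm with a two-finger parallel gripper is mounted at the origin on the work surface. World frame = base frame: x ahead of the robot, y to its left, z up, the work surface at z = 0. Lengths are in m, angles in rad, forces in N, time in s.
With the tool pointing down it reaches from about 0.4 to 0.85 m from the base axis. Payload 10.4 kg.
Tool frame: the origin (TCP) lies between the finger pads, 19 mm behind the fingertips; this is the grasp point; z points along the fingers, y is the direction in which the jaws open and shut (so a half turn about z gives the same grasp; the last joint's range is limited). The gripper opens to 85 mm and grips with 20 to 120 N. Pads are 22 mm wide; open, the fingers measure 114 mm over their backs; the gripper's body (76 mm by 85 mm) begins 54 mm behind the grasp point. The pads swing forward as they close: fully open they stand 13 mm farther back than shut.
Start: joints at [-1.264, 0.332, -0.065, 1.46, 0.022, 1.35, -0.088], TCP at [0.202, 0.591, 0.25] pointing down, gripper open.
Joint ranges: [-2.6, 2.6], [-0.5, 2.12], [-1.47, 1.34], [0.16, 2.42], [-1.27, 4.41], [0.06, 2.06], [-2.6, 2.6]. Speed limits (rad/s): [2.22, 2.22, 2.79, 2.79, 3.14, 3.14, 3.14].

INTERFACE

Orientations are given as a unit quaternion [x, y, z, w].
In Python, from workcell import * gives the robot as it stands.
- The arm moves only by the shell command python3 -m creep 'ROWS' [FORCE]. ROWS is JSON, a list of rows, each a list of 7 numbers: the turn, a rotation vector about the tool's x, y, z in rad, then the shift along the tool's x, y, z in mm, then the closure in counts, from 0 (fully open) to 255 (shut). In form: [[wx, wy, wz, dx, dy, dz, claw], ...]. A call has 1 to 8 rows; each row shifts and turns the commanded pose from where the row before left it, along the tool's axes as they then stand; what a row does not reach is not made up. A row lasts 1/10 s, in which the tool goes at most 50 mm and 8.59 degrees, less where a joint would pass 70% of its speed; a pose out of reach is approached as far as the arm can. A call is refused whole if a number of a shift passes 50 or a number of a turn 0.15, either way. A call with a gripper value outside its range is refused whole. The fingers move at their own pace and stop on an object; FORCE is the grip in N (left out, the last holds). Time passes only in rows, so rows that do not move let the fingers close. It gives the time, the measured TCP pose, the force and the opening at its end, in the units of the state.
- get_obs(): the state, without advancing time (a new reading comes with each control period).
- camera(name): name is "side" or "top"; returns (picture, depth): 420x560x3 uint8, blue, green, red; 420x560 float32, m along the optical axis (not along the pixel's ray), 0 where there is no reading.
- camera_model(name): a dict with "camera_matrix" (3x3 intrinsics, pixels), "R" (3x3) and "t" (3): a world point X has camera coordinates R X + t. Camera axes: x right, y down, z forward; pixel columns grow to the right and rows downward; lengths in m; the calibration is good to about 2 mm. A picture is of the moment at which its call begins. camera_model takes no time and is no camera call.
- hand_in(): hands the job in, once; it reports no verdict.
The state is a dict: "clock": time; "joint_pos": joint angles; "joint_velocities": joint speeds; "tau": joint torques, N m; "position": TCP position; "ee_rot": TCP orientation; "ft_force": force on the tool from outside, world axes, zero at the start; "torque": the same for the moment, N m; "grip_width": opening from 0.0 (shut) to 1.0 (fully open).
Only numpy, scipy, OpenCV 4.12 (cv2) and the standard library are available. Lean on these libraries where they do the work, as an engineer would, in place of code of your own. Each camera call takes 0.05 s, during which the arm holds its last target.

TASK

The barn's seed mill has been washed and needs a dry pulse test: press its round power key, let it up, then press the square pulse key, one key at a time, leaving the long continuous-run key alone. Then set the black bayonet lid fully down in the mill's collar and twist it clockwise, against its spring, about 30 degrees - halfway to the lock, which must not click in - and finish while still holding the lid there, for it springs back if let go. Leave the other things on the bench where they are.

Things in the scene. Friction and masses are not known exactly. Their poses are not given: they have to be found in the camera images.
- mill: white bench-top seed mill, fixed: a box 150 mm (x) by 240 mm (y, from -167 to +73), deck 62 mm high, with the round collar of the grinding bowl, 113 mm across and 115 mm high. Origin: on the bench under the collar's axis; z up. Its three keys stand in a row on the -y side
- mill_collar (a point): centre of the collar's mouth, on top of its lip, 115 mm above the bench; axes as the mill's. The mouth is a bore of 75 mm diameter through a 5 mm thick lip with two entry notches, 19 mm wide, on the mill's +x and -x sides. Below the lip the lid's lugs can turn only clockwise, seen from above
- mill_notch (a point): middle of the outer end of the notch on the mill's +x side, on top of the lip, 49 mm from the collar's axis
- catch_nose (a point): steel nose of the lock's spring catch, beside the collar on a post 126 mm high, 60 to 73 mm from the axis, between the mill's +x and +y axes; the lid locks when a rib on its rim clicks past this nose
- lid: loose black plastic bayonet lid, about 150 g, right side up on the bench. Origin: centre of its underside, z up. Plug 72 mm in diameter, 14 mm high; flange 104 mm in diameter, z 14 to 20 mm; dome to z 34 mm. Same after a half turn. Enters with its x axis along the mill's, either way round; seated, the flange lies on the lip and the origin is 101 mm above the mill's
- lid_grip (a point): point on the lid's axis in its straight aluminium grip bar, 57 mm above the underside: a good TCP point from above, fingers closing along y. The bar is 64 mm long (along the lid's x), 18 mm wide and reaches from z 34 to 62 mm. Axes as the lid's
- lid_lug (a point): outer end of the lid's +x lug, 45 mm from the axis; a like lug is on -x. Lugs are 14 mm wide, 5 mm thick (z 1 to 6 mm above the underside), in line with the grip bar
- lid_rib (a point): rib on the flange's rim on the lid's +y side; a like rib is on -y. After about 49 degrees of clockwise turn from the entry position a rib meets the spring catch, and at 54 degrees it clicks past and the lid locks; 27 to 30 degrees is halfway
- interlock (a joint): turn of the sprung interlock ring in the collar, rad; 0 at rest, grows as the lugs push it clockwise. It reads about the lid's turn less 0.08, so 0.44 at 30 degrees of lid turn; 0.87 is the lock click. Its spring gives 0.09 N m at the start and 0.15 N m per rad more
- key_power (a joint): travel of the power key, m: 0 up, 0.005 fully down, pressed past 0.0035. Springs back; 1.2 N to start it, 4.2 N fully down
- key_power_top (a point): centre of the top of the power key: round, 24 mm in diameter, at the -x end of the key row (mill frame x -45, y -112, z 70 mm when up), 8 mm proud of the deck; keys are 45 mm apart and go straight down
- key_pulse (a joint): travel of the pulse key, as for the power key
- key_pulse_top (a point): centre of the top of the pulse key: square, 21 mm, in the middle of the row (mill frame x 0, y -112, z 70 mm when up)
- key_run (a joint): travel of the continuous-run key, not to be pressed
- key_run_top (a point): centre of the top of the continuous-run key: long and narrow, 12 by 29 mm, at the +x end of the row (mill frame x 45, y -112, z 70 mm when up)
- mug: loose white ceramic mug, 82 mm in diameter, 95 mm high, handle on its +y side; origin under its centre; to be left alone
- hoof_pick: loose blue hoof pick lying down, 160 mm long along its x, 22 mm high; origin on the bench below its handle; to be left alone
- insulator: loose green plastic fence insulator, a spool 44 mm in diameter and 52 mm high; origin under its centre; to be left alone
- lantern: loose black plastic lantern, 110 mm square, 210 mm high to its bail handle; origin under its centre; to be left alone
Mind the look-alikes: they are no part of the job. What is shaped like the lid but red is not meant.

How it is judged:
On the way, in this order (a step that is already met when the one before it is completed fails the run):
1. the power key is pressed, with the pulse key up (value of joint key_power above 0.0035 m and value of joint key_pulse below 0.001 m), for 0.05 s.
2. then the pulse key is pressed, with the power key up (value of joint key_pulse above 0.0035 m and value of joint key_power below 0.001 m), for 0.05 s.
3. then the lid is fully down in the collar (z of lid in the frame of mill between 0.098 and 0.104 m and horizontal distance between lid and mill below 0.004 m and angle between lid's own z axis and vertical below 0.06 rad), for 0.1 s.
At the end, for the whole second after the job is handed in: Lid fully down in the collar (origin 98-104 mm above the mill's, within 4 mm of the axis, level to 0.06 rad), turned 20-40 degrees clockwise, interlock at 0.22-0.66 rad, still, fingers pressing it over 3 N; keys up; bystanders within 30 mm of their starts (all of step 3 and angle between the x axis of lid and the x axis of mill, either way round between 0.35 and 0.7 rad and value of joint interlock between 0.22 and 0.66 rad and angular speed of lid below 0.2 rad/s and contact force between the fingers and lid above 3 N and value of joint each of key_power, key_pulse, key_run below 0.002 m and distance of each of mug, hoof_pick, insulator, lantern from where it was at the start of the episode below 0.03 m); the arm keeps its last pose, push and grip.
It fails at once if the lid clicks past the catch into its lock (value of joint interlock above 0.87 rad).
It fails at once if the continuous-run key is pressed (value of joint key_run above 0.003 m).
It fails at once if power and pulse keys are pressed together (value of joint each of key_power, key_pulse above 0.003 m).
It fails at once if a bystander is pushed about or knocked over (distance of any of mug, hoof_pick, insulator, lantern from where it was at the start of the episode above 0.03 m or angle between any of mug, lantern, insulator's own z axis and vertical above 0.4 rad).
It also fails if it takes over 64 s, if anything falls off the work surface, if the arm or the gripper's body presses on something with over 40 N, if the wrist force passes 120 N, or if a joint passes its speed limit or range.

## Working session

There is one attempt and no reset: what is moved stays moved. The work goes in short steps, Python scripts to look and compute and a shell command to move; the robot and the scene stay as the last step left them, time stands still between calls to the robot, and variables do not carry over. Pictures are saved under pics/ and viewed, and the job is handed in when it is done.

```bash
ls; mkdir -p pics; cat > h.py <<'E'
from workcell import *
import numpy as np, cv2
from scipy.spatial.transform import Rotation as R
def save(n,f):
    p,d=camera(n); cv2.imwrite(f'pics/{f}.png',p); np.save(f'pics/{f}.npy',d); return p,d
def crop(f,u0,v0,u1,v1,s):
    p=cv2.imread(f'pics/{f}.png')[v0:v1,u0:u1]; cv2.imwrite(f'pics/{f}_c{u0}_{v0}.png',cv2.resize(p,None,fx=s,fy=s,interpolation=cv2.INTER_CUBIC))
def ray_z(n,u,v,z):
    m=camera_model(n);K=np.array(m['camera_matrix']);Rm=np.array(m['R']);t=np.array(m['t'])
    c=-Rm.T@t; d=Rm.T@np.linalg.inv(K)@[u,v,1]; return c+d*(z-c[2])/d[2]
def dep(n,f,u,v):
    m=camera_model(n);K=np.array(m['camera_matrix']);Rm=np.array(m['R']);t=np.array(m['t'])
    D=np.load(f'pics/{f}.npy'); z=D[v,u]; return Rm.T@(np.linalg.inv(K)@[u,v,1]*z-t)
def proj(n,X):
    m=camera_model(n);K=np.array(m['camera_matrix']);c=K@(np.array(m['R'])@X+np.array(m['t'])); return c[:2]/c[2]
E
python3 - <<'E'
from h import *
save('top','t0');save('side','s0')
o=get_obs();print(o)
for n in('top','side'):
  m=camera_model(n);print(n,np.array(m['camera_matrix']).tolist(),(-np.array(m['R']).T@np.array(m['t'])).round(3),np.array(m['R']).round(3).tolist())
E
```

```text
pics
{'clock': 0.1, 'joint_pos': array([-1.26358324,  0.33279786, -0.06470573,  1.46083014,  0.02161124,
        1.34989807, -0.08850608]), 'joint_velocities': array([ 4.87219698e-05, -1.67669670e-03,  1.31294681e-03, -2.75328431e-04,
        8.06712282e-04, -1.53543523e-03,  1.06347940e-03]), 'tau': array([ 1.54533536e-03, -6.26734042e+01,  4.90329915e-02, -3.92431390e+01,
        1.63645431e-02,  6.76949785e-03, -2.23728347e-05]), 'position': array([0.2023206 , 0.59103012, 0.24931524]), 'ee_rot': array([ 1.64150024e-01,  9.86435191e-01, -6.14821238e-04, -6.97692869e-05]), 'ft_force': array([-0.21635144,  0.11148323,  0.04801144]), 'torque': array([ 0.0295957 , -0.01512709,  0.02123264]), 'grip_width': 1.000610323366902}
top [[478.06264218913327, 0.0, 280.0129090545656], [0.0, 478.06264218913327, 217.14616621996174], [0.0, 0.0, 1.0]] [0.382 0.026 1.335] [[0.013, -1.0, -0.009], [-0.989, -0.011, -0.144], [0.144, 0.01, -0.989]]
side [[386.23711301907787, 0.0, 283.8163616868181], [0.0, 386.23711301907787, 210.81550586809294], [0.0, 0.0, 1.0]] [ 0.152 -0.744  1.077] [[0.898, -0.44, -0.001], [-0.329, -0.671, -0.664], [0.291, 0.597, -0.748]]
```

View pics/t0.png

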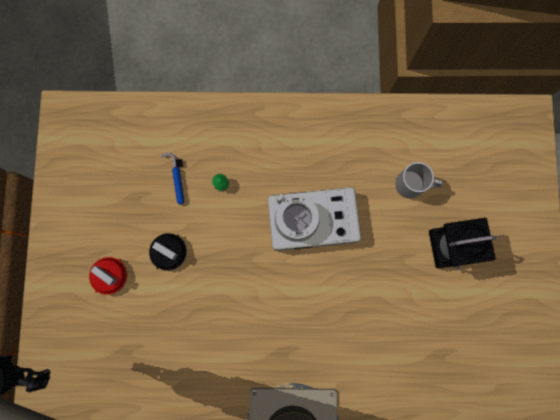

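View pics/s0.png

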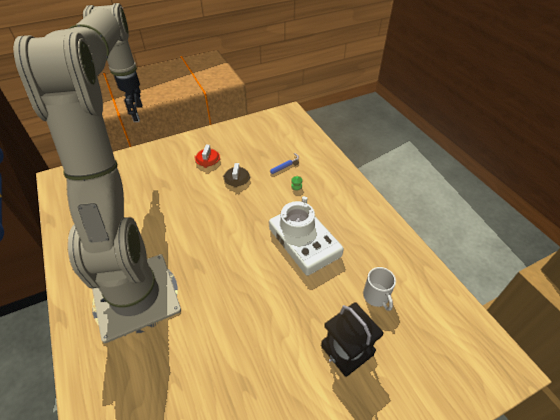

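```bash
python3 - <<'E'
from h import *
crop('t0',255,175,375,265,6)
crop('t0',75,220,205,305,6)
E
```

```text
(no output)
```

View pics/t0_c255_175.png

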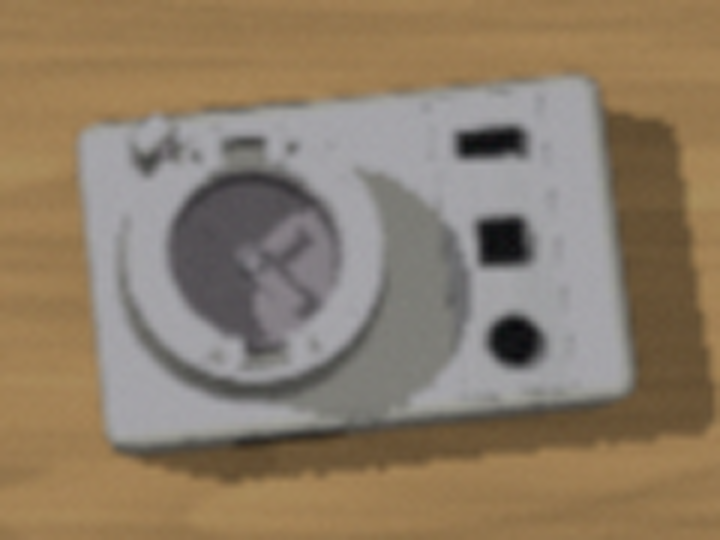

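View pics/t0_c75_220.png

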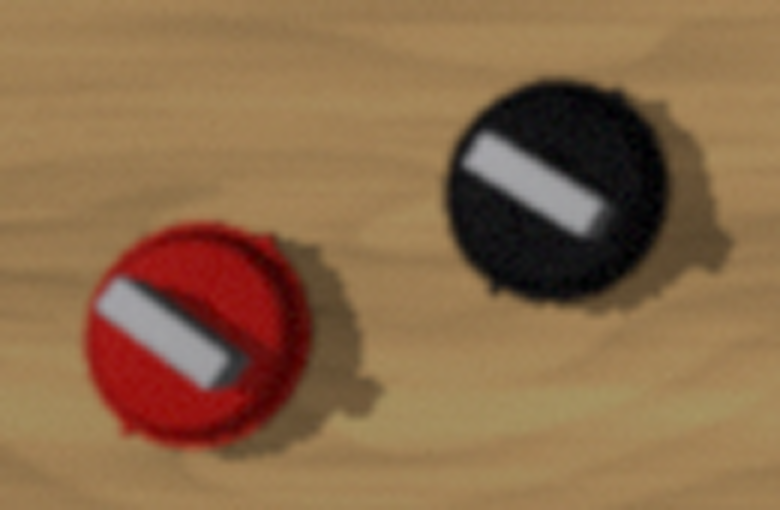

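```bash
cat > m.py <<'E'
from h import *
p=cv2.imread('pics/t0.png'); s=8
c=cv2.resize(p[230:275,145:192],None,fx=s,fy=s,interpolation=cv2.INTER_CUBIC)
g=cv2.cvtColor(c,cv2.COLOR_BGR2GRAY)
hsv=cv2.cvtColor(c,cv2.COLOR_BGR2HSV)
mask=((g>105)&(hsv[...,1]<50)).astype(np.uint8)
n,l,st,_=cv2.connectedComponentsWithStats(mask); i=1+np.argmax(st[1:,4])
pts=np.argwhere(l==i)[:,::-1].astype(np.float32)
r=cv2.minAreaRect(pts);print(r)
b=cv2.boxPoints(r)
W=np.array([ray_z('top',(x+.5)/s-.5+145,(y+.5)/s-.5+230,0.062) for x,y in b])
print(W.round(4),W.mean(0).round(4))
e=[np.linalg.norm(W[i]-W[(i+1)%4]) for i in range(4)];print(np.round(e,4))
d=W[1]-W[0] if e[0]>e[1] else W[2]-W[1]
print('lid axis deg',np.degrees(np.arctan2(d[1],d[0]))%180)
# flange ellipse centre check at z~.02
for u,v in [((447+667)/2/6+75,(78+300)/2/6+220)]: print('flange',ray_z('top',u-.4,v-.4,0.02))
f=lambda x,y:(x/6+255-.4,y/6+175-.4)
P={k:ray_z('top',*f(*q),z) for k,q,z in [('pow',(515,340),.07),('pul',(505,241),.07),('run',(491,142),.07),('outer',(254.5,259),.115),('bore',(254.5,257),.115),('n+',(244,144),.115),('n-',(267,358),.115)]}
for k in P:print(k,P[k].round(4))
a=P['run']-P['pow'];print(np.linalg.norm(a),np.degrees(np.arctan2(a[1],a[0])))
a=P['n+']-P['n-'];print(np.linalg.norm(a),np.degrees(np.arctan2(a[1],a[0])))
for k,c in [('tl',(80,128)),('tr',(597,75)),('br',(634,395)),('bl',(110,447))]: print(k,ray_z('top',*f(*c),.062).round(4))
E
python3 m.py
```

```text
((150.56222534179688, 164.53793334960938), (187.2312469482422, 54.68459701538086), 31.373004913330078)
[[0.4832 0.3815 0.062 ]
 [0.4989 0.3728 0.062 ]
 [0.467  0.3177 0.062 ]
 [0.4513 0.3265 0.062 ]] [0.4751 0.3496 0.062 ]
[0.018  0.0637 0.0179 0.0636]
lid axis deg 59.86348905641579
flange [0.47560859 0.34892693 0.02      ]
pow [ 0.5303 -0.122   0.07  ]
pul [ 0.5746 -0.1178  0.07  ]
run [ 0.6194 -0.1118  0.07  ]
outer [ 0.5587 -0.0052  0.115 ]
bore [ 0.5596 -0.0052  0.115 ]
n+ [ 6.089e-01 -3.000e-04  1.150e-01]
n- [ 0.516  -0.0108  0.115 ]
0.08971302168201198 6.545556373558272
0.09347988504645616 6.489807654028927
tl [0.6253 0.0727 0.062 ]
tr [ 0.6522 -0.1607  0.062 ]
br [ 0.5072 -0.1757  0.062 ]
bl [0.4813 0.057  0.062 ]
```

```bash
cat > m2.py <<'E'
from h import *
from scipy.optimize import least_squares
for n,f in (('top','t0'),('side','s0')):
    m=camera_model(n);K=np.array(m['camera_matrix']);Rm=np.array(m['R']);t=np.array(m['t'])
    D=np.load(f'pics/{f}.npy');v,u=np.mgrid[:420,:560]
    X=((np.stack([u,v,np.ones_like(u)],-1)@np.linalg.inv(K).T)*D[...,None]-t)@Rm
    def comp(c,r,z0,z1):
        s=(D>0)&(np.hypot(X[...,0]-c[0],X[...,1]-c[1])<r)&(X[...,2]>z0)&(X[...,2]<z1); return X[s]
    L=comp((.561,-.0055),.075,.108,.122)
    def fr(q):
        r=np.hypot(L[:,0]-q[0],L[:,1]-q[1]); return np.maximum(r-.0565,0)+np.maximum(.0375-r,0)
    q=least_squares(lambda q:fr(q),[.561,-.0055],diff_step=1e-3).x
    print(n,'lip n',len(L),'z',np.median(L[:,2]),'fit',q.round(4), L[:,:2].min(0).round(4),L[:,:2].max(0).round(4))
    B=comp((.475,.3495),.04,.056,.068); print('bar',len(B),B.mean(0).round(4),np.degrees(np.arctan2(*np.linalg.svd(B[:,:2]-B[:,:2].mean(0))[2][0][::-1]))%180)
    B=comp((.475,.3495),.065,.012,.026); print('flange',(B.max(0)+B.min(0))/2,B.max(0)-B.min(0))
E
python3 m2.py
python3 - <<'E'
from h import *
crop('s0',255,185,355,275,7)
E
```

```text
top lip n 734 z 0.11419788359666724 fit [ 0.5632 -0.0051] [ 0.5063 -0.0622] [0.617  0.0492]
bar 162 [0.4739 0.3471 0.0617] 58.938571718090415
flange [0.47515811 0.34917123 0.01905001] [0.10285015 0.10417388 0.01378629]
side lip n 403 z 0.11509048125245715 fit [ 0.5636 -0.0045] [ 0.5061 -0.0617] [0.6185 0.0498]
bar 58 [0.474  0.3472 0.0618] 60.77007632471228
flange [0.47499602 0.34129899 0.01919939] [0.10409356 0.08886769 0.01342793]
```

View pics/s0_c255_185.png

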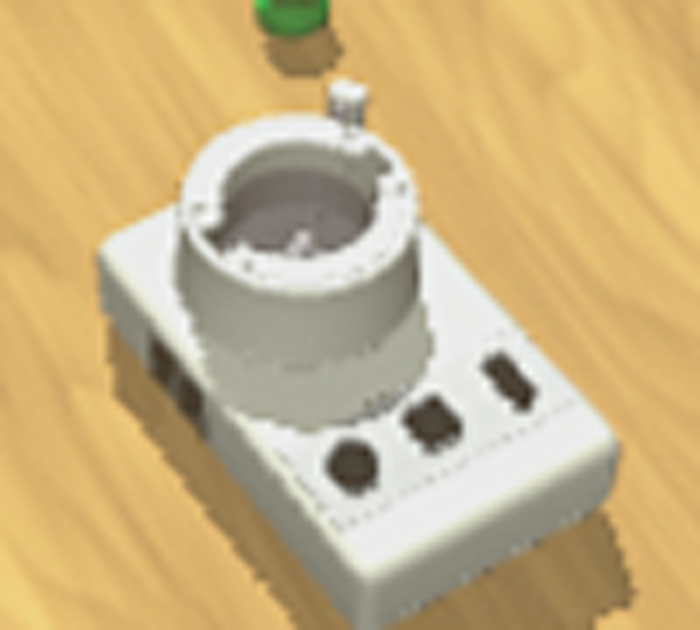

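```bash
cat > rel.py <<'E'
import sys
from h import *
# rel.py x y z psi_deg : delta in tool axes (mm), turn wz rad
o=get_obs();p=np.array(o['position']);Q=R.from_quat(o['ee_rot']);M=Q.as_matrix()
psi=np.degrees(np.arctan2(M[1,0],M[0,0]))%360
print('t',round(o['clock'],2),'p',p.round(4),'psi',round(psi,2),'tilt',np.degrees(np.arccos(-M[2,2])).round(2),'F',np.round(o['ft_force'],2),'T',np.round(o['torque'],3),'g',round(o['grip_width'],3),'q',np.round(o['joint_pos'],2))
if len(sys.argv)>3:
    t=np.array(list(map(float,sys.argv[1:4])))
    print('d mm',(M.T@(t-p)*1000).round(1))
    if len(sys.argv)>4:
        ps=np.radians(float(sys.argv[4])); x=np.array([np.cos(ps),np.sin(ps),0]);z=np.array([0,0,-1.]);T=np.stack([x,np.cross(z,x),z],1)
        rv=R.from_matrix(M.T@T).as_rotvec();print('turn',rv.round(4)); print('d in target axes',(T.T@(t-p)*1000).round(1))
E
python3 -m creep '[[0,0,0,-10,-10,0,255],[0,0,0,-27,-28,0,255],[0,0,0,-27,-28,0,255],[0,0,0,-27,-28,0,255],[0,0,0,-27,-28,0,255],[0,0,0,-27,-28,0,255],[0,0,0,-27,-28,0,255],[0,0,0,-27,-28,0,255]]' 30
python3 rel.py 0.53 -0.122 0.13 161
```

```text
clock: 0.9
position: [0.3245, 0.3294, 0.2499]
ee_rot: [0.165, 0.986, 0.0, -0.0]
ft_force: [1.7, 0.4, 0.4]
grip_width: 0.004
t 0.9 p [0.3245 0.3294 0.2499] psi 161.06 tilt 0.02 F [1.72 0.44 0.4 ] T [-0.004 -0.019 -0.034] g 0.004 q [-0.99 -0.03  0.09  1.87  0.    1.3   0.35]
d mm [-340.9 -360.2  119.7]
turn [ 0.0002 -0.0003  0.001 ]
d in target axes [-341.3 -359.9  119.9]
```

```bash

python3 -m creep '[[0,0,0,-28,-30,0,255],[0,0,0,-28,-30,0,255],[0,0,0,-28,-30,0,255],[0,0,0,-28,-30,0,255],[0,0,0,-28,-30,0,255],[0,0,0,-28,-30,0,255],[0,0,0,-28,-30,0,255],[0,0,0,-28,-30,0,255]]'
python3 -m creep '[[0,0,0,-28,-30,0,255],[0,0,0,-28,-30,0,255],[0,0,0,-28,-30,0,255],[0,0,0,-12,-12,20,255],[0,0,0,0,0,40,255],[0,0,0,0,0,40,255],[0,0,0,0,0,0,255],[0,0,0,0,0,0,255]]'
python3 rel.py 0.53 -0.122 0.095 161
```

```text
clock: 1.7
position: [0.4579, 0.0299, 0.2499]
ee_rot: [0.165, 0.986, 0.001, -0.0]
ft_force: [1.2, 0.5, -0.2]
grip_width: -0.0
clock: 2.5
position: [0.5155, -0.0957, 0.1507]
ee_rot: [0.165, 0.986, -0.0, -0.0]
ft_force: [-0.5, -0.2, 0.8]
grip_width: 0.001
t 2.5 p [ 0.5155 -0.0957  0.1507] psi 161.06 tilt 0.05 F [-0.53 -0.16  0.8 ] T [-0.013 -0.069 -0.007] g 0.001 q [-0.49  0.22  0.66  1.88 -0.15  1.1   1.47]
d mm [-22.3 -20.1  55.7]
turn [-0.0002 -0.0008  0.0011]
d in target axes [-22.3 -20.1  55.7]
```

```bash

python3 -m creep '[[0,0,0,-22,-20,0,255],[0,0,0,0,0,30,255],[0,0,0,0,0,20,255],[0,0,0,0,0,4,255],[0,0,0,0,0,0,255],[0,0,0,0,0,0,255]]'
python3 rel.py 0.53 -0.122 0.084 161
python3 - <<'E'
from h import *
save('side','s1');crop('s1',255,185,355,275,7)
E
```

```text
clock: 3.1
position: [0.5314, -0.1213, 0.098]
ee_rot: [0.164, 0.986, 0.0, 0.001]
ft_force: [0.3, 0.3, 0.3]
grip_width: -0.0
t 3.1 p [ 0.5314 -0.1213  0.098 ] psi 161.12 tilt 0.16 F [0.3  0.28 0.27] T [-0.002 -0.027 -0.02 ] g -0.0 q [-0.41  0.34  0.65  1.88 -0.24  1.    1.58]
d mm [ 1.1 -1.1 14. ]
turn [0.0012 0.0025 0.0021]
d in target axes [ 1.1 -1.1 14. ]
```

View pics/s1_c255_185.png

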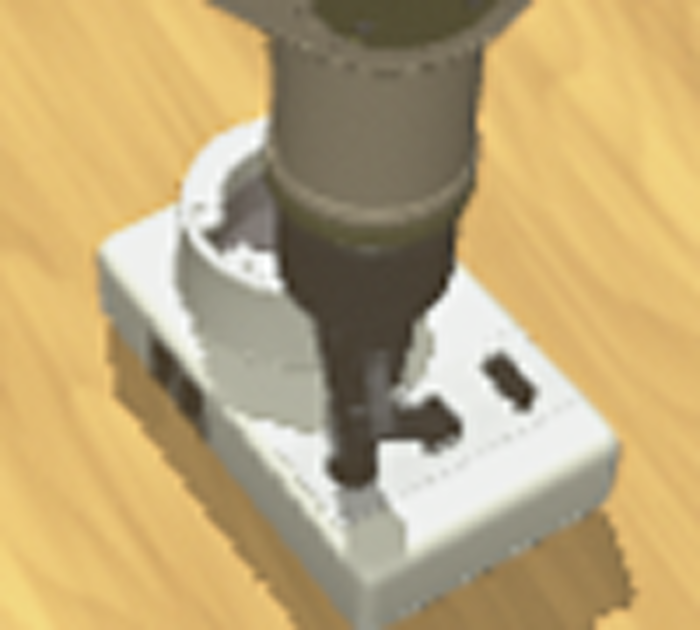

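The crop shows the closed fingertips at about (355,475), over the round power key at (352,465). They are clear of the square key at (433,423).

```bash

python3 -m creep '[[0,0,0,0,0,8,255],[0,0,0,0,0,4,255],[0,0,0,0,0,2,255],[0,0,0,0,0,0,255],[0,0,0,0,0,0,255]]'
python3 rel.py 0.53 -0.122 0.084 161
```

```text
clock: 3.65
position: [0.5311, -0.1212, 0.0835]
ee_rot: [0.164, 0.986, 0.001, 0.001]
ft_force: [-5.9, 2.2, 20.2]
grip_width: 0.001
t 3.65 p [ 0.5311 -0.1212  0.0835] psi 161.1 tilt 0.1 F [-5.93  2.2  20.22] T [ 0.559  1.251 -0.016] g 0.001 q [-0.4   0.36  0.64  1.89 -0.26  0.97  1.59]
d mm [ 0.7 -1.1 -0.5]
turn [0.0015 0.001  0.0018]
d in target axes [ 0.7 -1.1 -0.5]
```

Force is 20 N, well above the 4.2 N of full travel, so the power key is fully down. Next: lift, then go to the pulse key.

```bash

python3 -m creep '[[0,0,0,0,0,-8,255],[0,0,0,0,0,-9,255],[0,0,0,0,0,0,255],[0,0,0,0,0,0,255]]'
python3 rel.py 0.5747 -0.1173 0.10 161
```

```text
clock: 4.05
position: [0.5302, -0.1212, 0.0988]
ee_rot: [0.164, 0.986, 0.0, -0.0]
ft_force: [0.2, -0.5, 0.4]
grip_width: 0.004
t 4.05 p [ 0.5302 -0.1212  0.0988] psi 161.11 tilt 0.01 F [ 0.24 -0.49  0.42] T [-0.01  -0.032  0.023] g 0.004 q [-0.41  0.34  0.65  1.88 -0.24  1.    1.58]
d mm [-40.9  18.1  -1.2]
turn [ 0.0001 -0.0002  0.0019]
d in target axes [-40.9  18.2  -1.2]
```

```bash

python3 -m creep '[[0,0,0,-21,9,0,255],[0,0,0,-20,9,0,255],[0,0,0,0,0,0,255],[0,0,0,0,0,0,255]]'
python3 rel.py 0.5747 -0.1173 0.084 161
python3 -m creep '[[0,0,0,0,0,8,255],[0,0,0,0,0,5,255],[0,0,0,0,0,2,255],[0,0,0,0,0,0,255],[0,0,0,0,0,0,255]]'
python3 rel.py 0.5747 -0.1173 0.084 161
```

```text
clock: 4.45
position: [0.5743, -0.1176, 0.0982]
ee_rot: [0.164, 0.986, -0.0, -0.001]
ft_force: [-0.0, -0.1, -0.1]
grip_width: 0.001
t 4.45 p [ 0.5743 -0.1176  0.0982] psi 161.1 tilt 0.09 F [-0.05 -0.14 -0.08] T [-0.026 -0.033  0.013] g 0.001 q [-0.38  0.43  0.63  1.76 -0.29  1.04  1.59]
d mm [-0.3  0.4 14.2]
turn [-0.0009 -0.0014  0.0018]
d in target axes [-0.2  0.4 14.2]
clock: 4.95
position: [0.5742, -0.1177, 0.0839]
ee_rot: [0.164, 0.986, 0.0, -0.0]
ft_force: [-3.4, -0.5, 3.5]
grip_width: -0.001
t 4.95 p [ 0.5742 -0.1177  0.0839] psi 161.08 tilt 0.06 F [-3.35 -0.47  3.48] T [-0.107  0.664 -0.033] g -0.001 q [-0.37  0.45  0.62  1.77 -0.3   1.01  1.6 ]
d mm [-0.3  0.5 -0.1]
turn [ 0.     -0.001   0.0013]
d in target axes [-0.3  0.5 -0.1]
```

```bash

python3 -m creep '[[0,0,0,0,0,2,255],[0,0,0,0,0,0,255],[0,0,0,0,0,0,255]]'
python3 rel.py
python3 -m creep '[[0,0,0,0,0,-10,255],[0,0,0,0,0,-40,255],[0,0,0,0,0,-50,255],[0,0,0,0,0,-50,0],[0,0,0,0,0,0,0]]'
python3 rel.py 0.4745 0.349 0.25 239.9
```

```text
clock: 5.25
position: [0.5743, -0.1177, 0.0835]
ee_rot: [0.164, 0.986, 0.001, -0.0]
ft_force: [-11.5, 2.0, 22.5]
grip_width: -0.0
t 5.25 p [ 0.5743 -0.1177  0.0835] psi 161.07 tilt 0.09 F [-11.48   1.99  22.52] T [ 0.387  2.603 -0.007] g -0.0 q [-0.37  0.45  0.62  1.77 -0.3   1.01  1.6 ]
clock: 5.75
position: [0.5775, -0.1185, 0.2388]
ee_rot: [0.164, 0.986, 0.001, 0.005]
ft_force: [0.8, -0.1, -0.8]
grip_width: 0.328
t 5.75 p [ 0.5775 -0.1185  0.2388] psi 161.07 tilt 0.59 F [ 0.84 -0.08 -0.77] T [-0.053 -0.024 -0.006] g 0.328 q [-0.43  0.29  0.68  1.62 -0.19  1.29  1.52]
d mm [249.  408.8 -12.2]
turn [-0.0038  0.0104 -1.3758]
d in target axes [-352.8  323.6  -11.2]
```

```bash

python3 -m creep '[[0,0,0,15,20,0,0],[0,0,0,20,34,0,0],[0,0,0,20,34,0,0],[0,0,0,20,34,0,0],[0,0,0,20,34,0,0],[0,0,0,20,34,0,0],[0,0,0,20,34,0,0],[0,0,0,20,34,0,0]]'
python3 -m creep '[[0,0,0,20,34,0,0],[0,0,0,20,34,0,0],[0,0,0,20,34,0,0],[0,0,0,20,30,0,0],[0,0,-0.13,0,0,0,0],[0,0,-0.13,0,0,0,0],[0,0,-0.13,0,0,0,0],[0,0,-0.13,0,0,0,0]]'
python3 -m creep '[[0,0,-0.13,0,0,0,0],[0,0,-0.13,0,0,0,0],[0,0,-0.13,0,0,0,0],[0,0,-0.13,0,0,0,0],[0,0,-0.13,0,0,0,0],[0,0,-0.13,0,0,0,0],[0,0,0,0,0,0,0],[0,0,0,0,0,0,0]]'
python3 rel.py 0.4745 0.349 0.25 239.9
```

```text
clock: 6.55
position: [0.5111, 0.1783, 0.2319]
ee_rot: [0.164, 0.986, 0.0, 0.0]
ft_force: [1.3, -0.4, -1.2]
grip_width: 1.002
clock: 7.35
position: [0.4787, 0.3276, 0.2316]
ee_rot: [-0.098, 0.995, -0.0, -0.0]
ft_force: [-0.3, 0.4, -0.7]
grip_width: 1.0
clock: 8.15
position: [0.4788, 0.3275, 0.2318]
ee_rot: [-0.465, 0.886, 0.0, -0.0]
ft_force: [-1.1, 0.2, 0.1]
grip_width: 1.001
t 8.15 p [0.4788 0.3275 0.2318] psi 235.36 tilt 0.01 F [-1.14  0.25  0.09] T [ 0.031  0.007 -0.005] g 1.001 q [-0.89  0.24  0.25  1.62 -0.06  1.28  1.91]
d mm [-15.2  15.8 -18.2]
turn [ 0.0002 -0.     -0.0792]
d in target axes [-16.4  14.5 -18.2]
```

```bash

python3 -m creep '[[0,0,-0.079,0,0,0,0],[0,0,0,-16,14,0,0],[0,0,0,0,0,40,0],[0,0,0,0,0,40,0],[0,0,0,0,0,20,0],[0,0,0,0,0,0,0],[0,0,0,0,0,0,0]]'
python3 rel.py 0.4745 0.349 0.057 239.9
python3 - <<'E'
from h import *
save('side','s2');crop('s2',190,120,290,210,7)
save('top','t2');crop('t2',115,200,215,290,7)
E
```

```text
clock: 8.85
position: [0.475, 0.3486, 0.1327]
ee_rot: [-0.5, 0.866, 0.0, 0.0]
ft_force: [-0.7, -0.2, 0.4]
grip_width: 0.996
t 8.85 p [0.475  0.3486 0.1327] psi 240.01 tilt 0.02 F [-0.68 -0.17  0.44] T [ 0.018 -0.041 -0.028] g 0.996 q [-0.89  0.35  0.22  1.71 -0.08  1.09  1.97]
d mm [-0.1  0.6 75.7]
turn [-0.0002  0.0004  0.0019]
d in target axes [-0.1  0.6 75.7]
```

View pics/s2_c190_120.png

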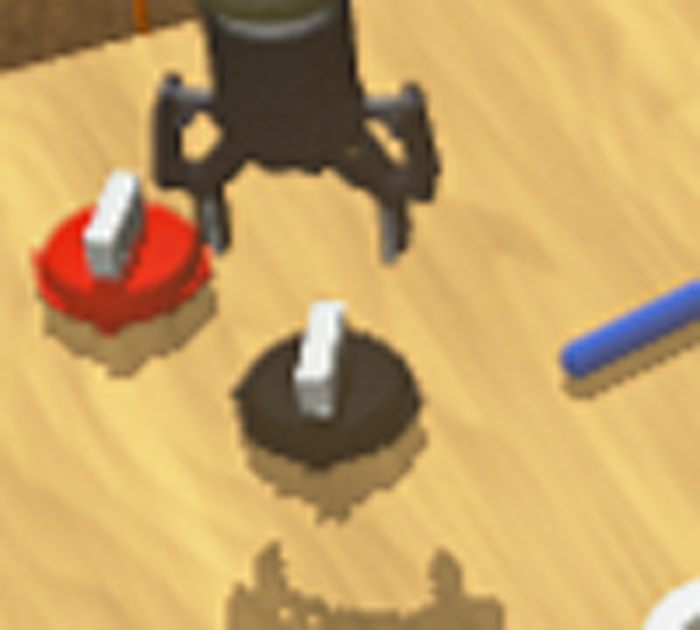

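View pics/t2_c115_200.png

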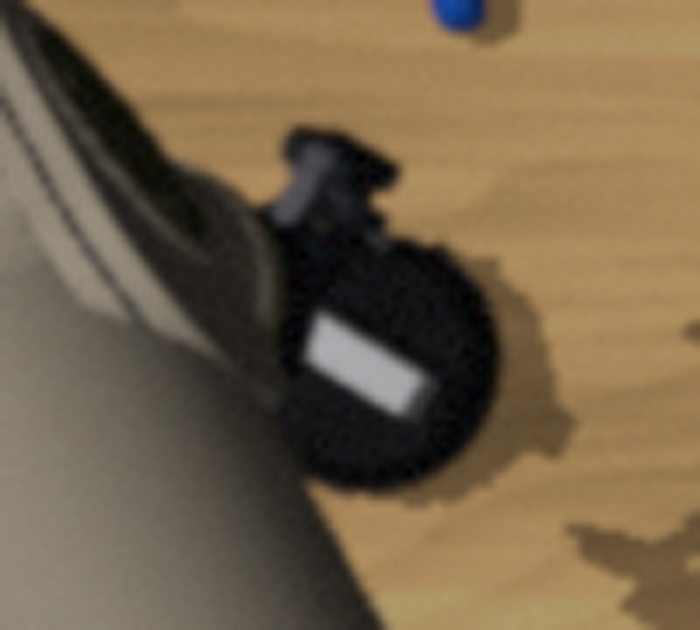

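Side crop: the open fingers at (215,245) and (393,255) straddle the black lid's bar at (320,350). The red lid is clear, so I'll descend and grip.

```bash

python3 -m creep '[[0,0,0,0,0,30,0],[0,0,0,0,0,30,0],[0,0,0,0,0,12,0],[0,0,0,0,0,3,0],[0,0,0,0,0,0,0],[0,0,0,0,0,0,0]]'
python3 rel.py 0.4745 0.349 0.057 239.9
python3 -m creep '[[0,0,0,0,0,0,255],[0,0,0,0,0,0,255],[0,0,0,0,0,0,255],[0,0,0,0,0,0,255],[0,0,0,0,0,0,255],[0,0,0,0,0,0,255]]' 70
python3 rel.py 0.4745 0.349 0.057 239.9
```

```text
clock: 9.55
position: [0.4756, 0.3491, 0.0587]
ee_rot: [-0.501, 0.866, 0.0, 0.001]
ft_force: [-0.2, -1.1, -0.2]
grip_width: 0.999
t 9.55 p [0.4756 0.3491 0.0587] psi 240.11 tilt 0.14 F [-0.23 -1.08 -0.17] T [-0.012  0.026 -0.004] g 0.999 q [-0.88  0.43  0.21  1.77 -0.11  0.95  1.99]
d mm [0.6 0.9 1.7]
turn [-0.0007  0.0024  0.0036]
d in target axes [0.6 0.9 1.7]
clock: 10.15
position: [0.4749, 0.3485, 0.0572]
ee_rot: [-0.501, 0.866, 0.0, 0.0]
ft_force: [-0.2, -0.5, 1.7]
grip_width: 0.195
t 10.15 p [0.4749 0.3485 0.0572] psi 240.11 tilt 0.02 F [-0.23 -0.5   1.75] T [-0.034 -0.005  0.008] g 0.195 q [-0.88  0.44  0.21  1.77 -0.11  0.95  1.99]
d mm [-0.3  0.6  0.2]
turn [-0.0001  0.0004  0.0037]
d in target axes [-0.3  0.6  0.2]
```

```bash

python3 -m creep '[[0,0,0,0,0,-10,255],[0,0,0,0,0,-30,255],[0,0,0,0,0,-40,255],[0,0,0,0,0,-40,255],[0,0,0,0,0,-40,255],[0,0,0,0,0,-30,255],[0,0,0,0,0,0,255],[0,0,0,0,0,0,255]]'
python3 rel.py 0.562 -0.006 0.25 186.5
```

```text
clock: 10.95
position: [0.4747, 0.3484, 0.2475]
ee_rot: [-0.501, 0.866, 0.0, 0.0]
ft_force: [-0.3, 0.3, -1.8]
grip_width: 0.194
t 10.95 p [0.4747 0.3484 0.2475] psi 240.12 tilt 0.05 F [-0.34  0.33 -1.77] T [0.005 0.044 0.049] g 0.194 q [-0.91  0.25  0.23  1.58 -0.06  1.32  1.96]
d mm [ 263.8 -252.3   -2.7]
turn [3.000e-04 9.000e-04 9.358e-01]
d in target axes [ -46.7 -362.1   -2.5]
```

```bash

python3 -m creep '[[0,0,0.117,0,0,0,255],[0,0,0.117,0,0,0,255],[0,0,0.117,0,0,0,255],[0,0,0.117,0,0,0,255],[0,0,0.117,0,0,0,255],[0,0,0.117,0,0,0,255],[0,0,0.117,0,0,0,255],[0,0,0.117,0,0,0,255]]'
python3 -m creep '[[0,0,0,-2,-15,0,255],[0,0,0,-4,-30,0,255],[0,0,0,-4,-30,0,255],[0,0,0,-4,-30,0,255],[0,0,0,-4,-30,0,255],[0,0,0,-4,-30,0,255],[0,0,0,-4,-30,0,255],[0,0,0,-4,-30,0,255]]'
python3 -m creep '[[0,0,0,-4,-30,0,255],[0,0,0,-4,-30,0,255],[0,0,0,-4,-30,0,255],[0,0,0,-4,-30,0,255],[0,0,0,-1,-12,0,255],[0,0,0,0,0,0,255],[0,0,0,0,0,0,255]]'
python3 rel.py 0.562 -0.006 0.25 186.5
```

```text
clock: 11.75
position: [0.474, 0.3479, 0.2451]
ee_rot: [-0.054, 0.999, -0.001, -0.001]
ft_force: [0.2, 0.7, -1.7]
grip_width: 0.194
clock: 12.55
position: [0.5295, 0.1255, 0.2461]
ee_rot: [-0.058, 0.998, -0.0, -0.001]
ft_force: [0.4, -0.2, -0.1]
grip_width: 0.198
clock: 13.25
position: [0.5612, -0.0002, 0.2465]
ee_rot: [-0.057, 0.998, 0.0, -0.001]
ft_force: [0.3, 0.2, -1.7]
grip_width: 0.193
t 13.25 p [ 5.612e-01 -2.000e-04  2.465e-01] psi 186.59 tilt 0.07 F [ 0.34  0.22 -1.68] T [ 0.019 -0.054 -0.018] g 0.193 q [-0.58  0.21  0.58  1.67 -0.12  1.31  1.7 ]
d mm [-0.1 -5.8 -3.5]
turn [ 0.0006 -0.001   0.0016]
d in target axes [-0.1 -5.8 -3.5]
```

```bash

python3 -m creep '[[0,0,0,0,-5.8,20,255],[0,0,0,0,0,20,255],[0,0,0,0,0,15,255],[0,0,0,0,0,0,255],[0,0,0,0,0,0,255]]'
python3 rel.py 0.562 -0.006 0.158 186.5
python3 - <<'E'
from h import *
save('side','s3');crop('s3',250,150,350,240,7)
save('top','t3');crop('t3',240,170,350,260,7)
E
```

```text
clock: 13.75
position: [0.5624, -0.0059, 0.1923]
ee_rot: [-0.057, 0.998, 0.0, -0.0]
ft_force: [0.3, -0.6, -0.1]
grip_width: 0.195
t 13.75 p [ 0.5624 -0.0059  0.1923] psi 186.57 tilt 0.01 F [ 0.26 -0.55 -0.09] T [0.002 0.047 0.018] g 0.195 q [-0.56  0.25  0.57  1.73 -0.15  1.2   1.74]
d mm [ 0.4 -0.  34.3]
turn [ 0.0002 -0.0002  0.0012]
d in target axes [ 0.4 -0.  34.3]
```

View pics/s3_c250_150.png

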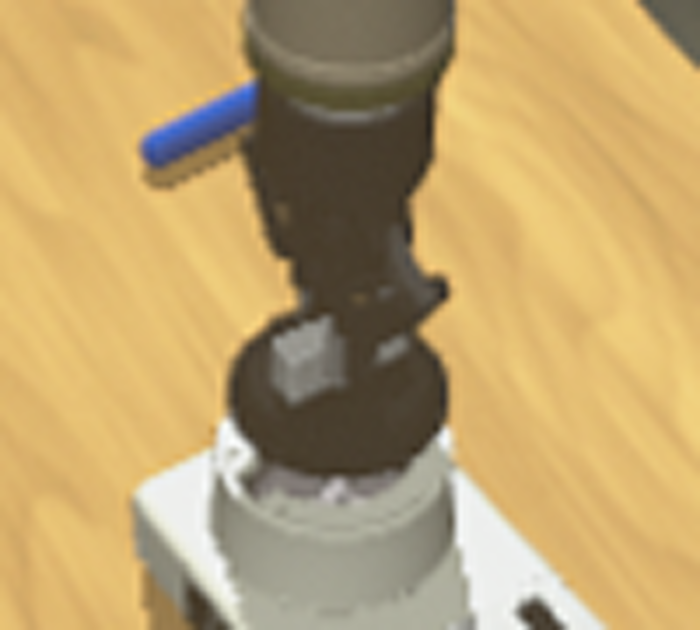

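View pics/t3_c240_170.png

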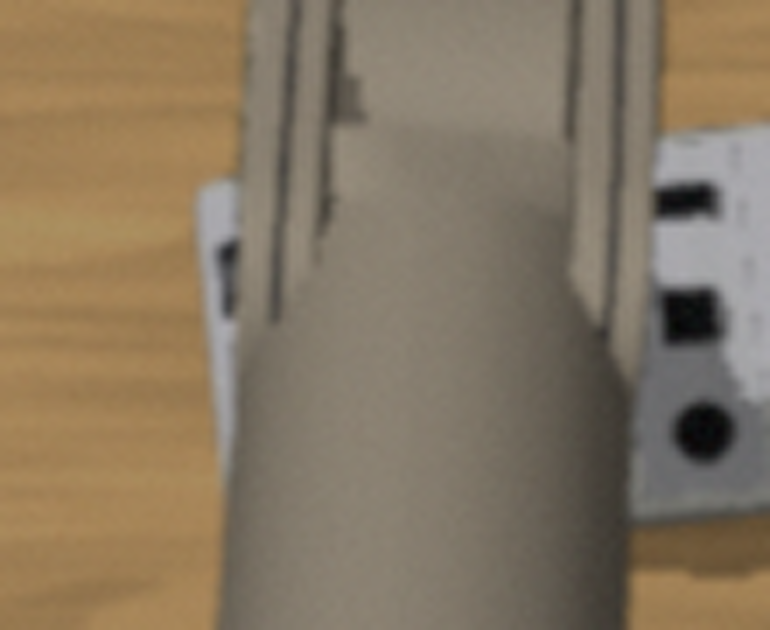

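Side view: the lid is held level over the mouth, flange at (338,390) and collar mouth at about (335,480). The top view is blocked by the arm. Next I'll measure the held flange from the side depth.

```bash
cat > m3.py <<'E'
from h import *
from scipy.optimize import least_squares
import sys
f=sys.argv[1];n='side';zl=float(sys.argv[2])
m=camera_model(n);K=np.array(m['camera_matrix']);Rm=np.array(m['R']);t=np.array(m['t'])
D=np.load(f'pics/{f}.npy');v,u=np.mgrid[:420,:560]
X=((np.stack([u,v,np.ones_like(u)],-1)@np.linalg.inv(K).T)*D[...,None]-t)@Rm
g=cv2.cvtColor(cv2.imread(f'pics/{f}.png'),cv2.COLOR_BGR2GRAY)
s=(D>0)&(np.hypot(X[...,0]-.562,X[...,1]+.006)<.07)&(X[...,2]>zl+.012)&(X[...,2]<zl+.0225)&(g<110)
P=X[s];print(len(P),P.min(0).round(4),P.max(0).round(4))
r=np.hypot(P[:,0]-.562,P[:,1]+.006); Q=P[r>.047]
q=least_squares(lambda q:np.maximum(np.hypot(P[:,0]-q[0],P[:,1]-q[1])-.052,0),[.562,-.006]).x
k=least_squares(lambda q:np.hypot(Q[:,0]-q[0],Q[:,1]-q[1])-.0515,[.562,-.006],loss='soft_l1',f_scale=.001).x
print(q,k,len(Q))
E
python3 m3.py s3 0.135
```

```text
86 [ 0.5118 -0.0601  0.1473] [0.6123 0.0319 0.1575]
[ 0.56207283 -0.00933175] [ 0.56327505 -0.00455589] 64
```

```bash

python3 -m creep '[[0,0,0,-0.4,0,10,255],[0,0,0,0,0,6,255],[0,0,0,0,0,2,255],[0,0,0,0,0,2,255],[0,0,0,0,0,2,255],[0,0,0,0,0,0,255]]'
python3 rel.py 0.562 -0.006 0.158 186.5
```

```text
clock: 14.45
position: [0.5627, -0.0067, 0.1698]
ee_rot: [-0.057, 0.998, 0.0, -0.0]
ft_force: [0.6, 0.6, -1.7]
grip_width: 0.197
t 14.45 p [ 0.5627 -0.0067  0.1698] psi 186.48 tilt 0.01 F [ 0.64  0.61 -1.73] T [-0.027 -0.039  0.011] g 0.197 q [-0.55  0.28  0.57  1.76 -0.16  1.15  1.75]
d mm [ 0.6  0.8 11.8]
turn [ 0.0001 -0.0002 -0.0003]
d in target axes [ 0.6  0.8 11.8]
```

```bash

python3 -m creep '[[0,0,0,0,0,2,255],[0,0,0,0,0,2,255],[0,0,0,0,0,2,255],[0,0,0,0,0,0,255]]'
python3 rel.py 0.562 -0.006 0.158 186.5
python3 -m creep '[[0,0,0,0,0,2,255],[0,0,0,0,0,2,255],[0,0,0,0,0,1,255],[0,0,0,0,0,0,255]]'
python3 rel.py 0.562 -0.006 0.158 186.5
```

```text
clock: 14.85
position: [0.5626, -0.0067, 0.1637]
ee_rot: [-0.057, 0.998, -0.0, -0.0]
ft_force: [0.2, 0.5, -0.9]
grip_width: 0.195
t 14.85 p [ 0.5626 -0.0067  0.1637] psi 186.48 tilt 0.02 F [ 0.22  0.45 -0.95] T [0.044 0.031 0.047] g 0.195 q [-0.55  0.28  0.57  1.77 -0.17  1.14  1.75]
d mm [0.6 0.8 5.7]
turn [-0.     -0.0004 -0.0003]
d in target axes [0.6 0.8 5.7]
clock: 15.25
position: [0.5627, -0.0067, 0.1588]
ee_rot: [-0.057, 0.998, -0.0, -0.0]
ft_force: [0.4, 0.8, -1.7]
grip_width: 0.189
t 15.25 p [ 0.5627 -0.0067  0.1588] psi 186.49 tilt 0.01 F [ 0.37  0.76 -1.66] T [ 0.054  0.013 -0.019] g 0.189 q [-0.55  0.29  0.57  1.77 -0.17  1.13  1.75]
d mm [0.6 0.8 0.8]
turn [ 0.     -0.0002 -0.0002]
d in target axes [0.6 0.8 0.8]
```

Entering freely. Now down to contact.

```bash

python3 -m creep '[[0,0,0,0,0,1,255],[0,0,0,0,0,0,255],[0,0,0,0,0,0,255]]'
python3 rel.py 0.562 -0.006 0.158 186.5
python3 -m creep '[[0,0,0,0,0,0.7,255],[0,0,0,0,0,0,255],[0,0,0,0,0,0,255]]'
python3 rel.py 0.562 -0.006 0.158 186.5
```

```text
clock: 15.55
position: [0.5629, -0.0067, 0.1582]
ee_rot: [-0.057, 0.998, 0.0, 0.0]
ft_force: [-1.5, 0.5, 1.3]
grip_width: 0.194
t 15.55 p [ 0.5629 -0.0067  0.1582] psi 186.48 tilt 0.02 F [-1.51  0.53  1.26] T [0.059 0.27  0.037] g 0.194 q [-0.55  0.29  0.57  1.77 -0.17  1.13  1.76]
d mm [0.8 0.8 0.2]
turn [ 0.0002  0.0003 -0.0003]
d in target axes [0.8 0.8 0.2]
clock: 15.85
position: [0.5629, -0.0067, 0.1582]
ee_rot: [-0.056, 0.998, 0.0, 0.0]
ft_force: [-3.9, -0.3, 8.9]
grip_width: 0.188
t 15.85 p [ 0.5629 -0.0067  0.1582] psi 186.48 tilt 0.04 F [-3.86 -0.35  8.92] T [0.093 1.017 0.07 ] g 0.188 q [-0.55  0.29  0.57  1.77 -0.17  1.13  1.76]
d mm [0.8 0.8 0.2]
turn [ 0.0005  0.0005 -0.0004]
d in target axes [0.8 0.8 0.2]
```

Contact at TCP z 0.158, which is the expected seated height. Now twisting clockwise (+wz).

```bash

python3 -m creep '[[0,0,0.04,0,0,0,255],[0,0,0.04,0,0,0,255],[0,0,0.04,0,0,0,255],[0,0,0.03,0,0,0,255],[0,0,0,0,0,0,255],[0,0,0,0,0,0,255]]'
python3 rel.py 0.562 -0.006 0.158 156.5
```

```text
clock: 16.45
position: [0.5634, -0.0057, 0.1581]
ee_rot: [0.018, 1.0, 0.001, 0.001]
ft_force: [-1.3, 2.3, 6.2]
grip_width: 0.198
t 16.45 p [ 0.5634 -0.0057  0.1581] psi 177.94 tilt 0.12 F [-1.35  2.29  6.18] T [0.648 0.368 0.04 ] g 0.198 q [-0.57  0.29  0.59  1.77 -0.18  1.13  1.61]
d mm [ 1.4 -0.3  0.1]
turn [0.0017 0.0012 0.3742]
d in target axes [ 1.2 -0.8  0.1]
```

```bash

python3 -m creep '[[0,0,0.04,0,0,0,255],[0,0,0.04,0,0,0,255],[0,0,0.04,0,0,0,255],[0,0,0.04,0,0,0,255],[0,0,0.04,0,0,0,255],[0,0,0,0,0,0,255],[0,0,0,0,0,0,255]]'
python3 rel.py 0.562 -0.006 0.158 157
python3 - <<'E'
from h import *
save('side','s4');crop('s4',250,150,350,240,7)
E
python3 m3.py s4 0.101
```

```text
clock: 17.15
position: [0.5635, -0.0055, 0.1581]
ee_rot: [0.118, 0.993, 0.001, 0.001]
ft_force: [-1.0, 3.1, 7.5]
grip_width: 0.196
t 17.15 p [ 0.5635 -0.0055  0.1581] psi 166.49 tilt 0.13 F [-1.02  3.06  7.5 ] T [ 0.803  0.308 -0.021] g 0.196 q [-0.59  0.3   0.62  1.77 -0.19  1.13  1.42]
d mm [ 1.3 -0.9  0.1]
turn [0.0021 0.001  0.1656]
d in target axes [ 1.2 -1.1  0.1]
96 [ 0.5125 -0.0582  0.1131] [0.6141 0.0202 0.1234]
[ 0.56228953 -0.00712688] [ 0.56367205 -0.00403944] 71
```

View pics/s4_c250_150.png

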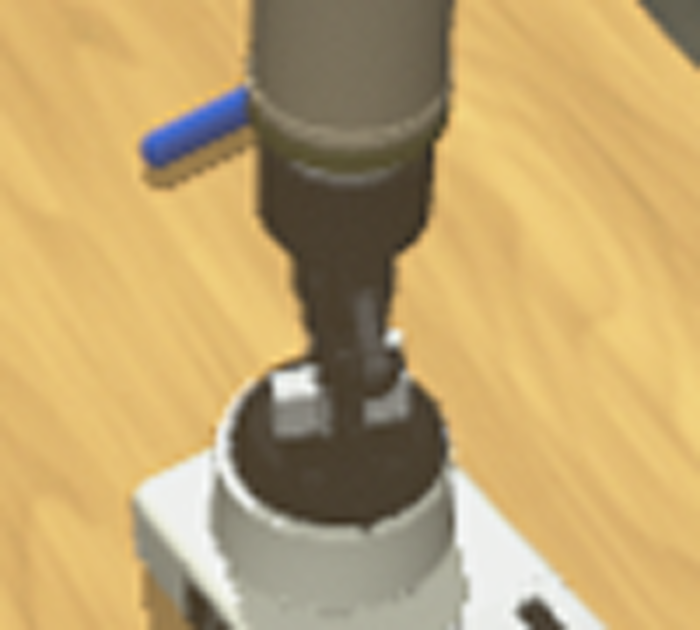

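The lid is seated, with its flange on the lip at (335,450), and it is turning with the fingers. Turning the rest of the way.

```bash

python3 -m creep '[[0,0,0.04,0,0,0,255],[0,0,0.04,0,0,0,255],[0,0,0.04,0,0,0,255],[0,0,0.03,0,0,0,255],[0,0,0,0,0,0,255],[0,0,0,0,0,0,255],[0,0,0,0,0,0,255]]'
python3 rel.py 0.562 -0.006 0.158 157
python3 - <<'E'
from h import *
save('side','s5');crop('s5',270,180,330,230,12)
save('top','t5');crop('t5',140,150,370,270,3)
E
python3 m3.py s5 0.101
```

```text
clock: 17.9
position: [0.5635, -0.0054, 0.1582]
ee_rot: [0.192, 0.981, 0.001, 0.001]
ft_force: [-2.1, 2.5, 7.8]
grip_width: 0.196
t 17.9 p [ 0.5635 -0.0054  0.1582] psi 157.91 tilt 0.13 F [-2.09  2.5   7.82] T [0.823 0.355 0.16 ] g 0.196 q [-0.61  0.3   0.65  1.77 -0.2   1.13  1.28]
d mm [ 1.2 -1.1  0.1]
turn [0.0022 0.0009 0.0159]
d in target axes [ 1.2 -1.1  0.2]
92 [ 0.5127 -0.0573  0.1142] [0.6141 0.0321 0.1231]
[ 0.56535354 -0.006688  ] [ 0.56391473 -0.00393255] 73
```

View pics/s5_c270_180.png

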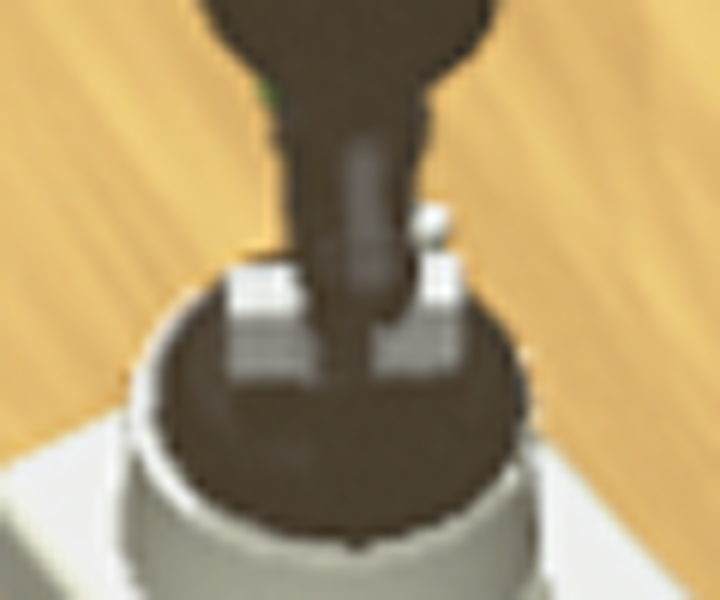

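View pics/t5.png

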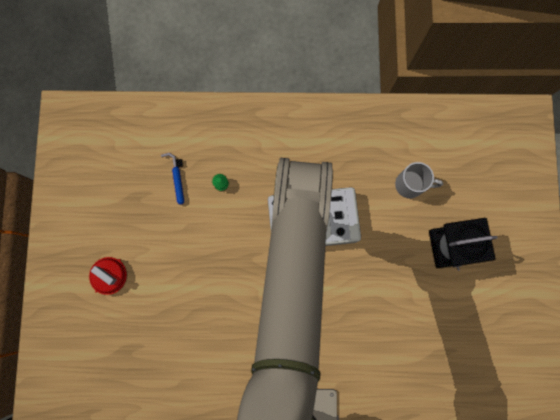

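```bash
python3 - <<'E'
from h import *
a=ray_z('side',228/12+270-.5,320/12+180-.5,.163);b=ray_z('side',462/12+270-.5,308/12+180-.5,.163)
d=b-a;print(a,b,np.linalg.norm(d),np.degrees(np.arctan2(d[1],d[0])))
o=get_obs();print(np.abs(o['joint_velocities']).max(),o['ft_force'],o['clock'])
E
```

```text
[ 0.53029324 -0.00395517  0.163     ] [ 0.58834538 -0.02759214  0.163     ] 0.06267979859090991 -22.15457929272405
0.0019899258568395794 [-0.52961319  3.21653969  6.59699263] 18.0
```

```bash
python3 -c "
from workcell import *
print(hand_in())"
```

```text
the job is handed in; nothing more can be done
None
```

I pressed the power key and let it up, then pressed the pulse key and let it up. Then I set the black lid in the collar and twisted it clockwise. I handed in at 18.0 s, still gripping it at the 70 N setting. `hand_in()` gives no verdict, so what follows is from my own checks.

- **Keys:** each press was driven to its stop at 20–22 N, and force returned to about zero after the power key was let up. I pressed the pulse key in two stages: the first push read only 3.5 N, so I went 2 mm further.
- **Lid seated:** the TCP is at z 0.158 m, which puts the lid's origin at 101 mm, the seated height. The lid presses down with 7–8 N and tilt is 0.13°.
- **Turn:** 28.6° from the wrist and about 28.7° from the bar's edge in the side picture. Both rest on a mill heading of 6.5° measured in the camera images.
- **Stillness and bystanders:** the arm is at rest. In the last top picture the mug, hoof pick, insulator and lantern look unmoved; I didn't measure them.
- **Disagreements:** the TCP settled about 1.5 mm in x from my first estimate of the mill's axis. The rougher depth fits of the flange differed from each other by up to about 5 mm. The interlock, the key travels and the finger force on the lid could not be read directly.

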